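# Set the drip filter and hold the coffee box open

### The job

Get the next coffee ready to be filled: set the open drip filter that stands on the counter centred, flat and level on the rim of the empty glass mug and let go of it, and then lift the lid of the coffee box to 60 degrees from closed and keep holding it there so that the vendor can scoop. The lid falls shut by itself, so the program finishes while the gripper is still holding it open. Leave the other mug with its filter, the milk can and the jar as they stand.

Things in the scene. Friction and masses are not known exactly. Their poses are not given: they have to be found in the camera images.
- filter: The loose, open aluminium drip filter (80 to 140 g): a round cup, 55 mm outer diameter, 50 mm tall, wall 3 mm, open at the top, on a flat round brim 90 mm in diameter and 3 mm thick at its foot. It starts upright on the counter, the one without a mug under it. Origin: centre of the brim's flat underside; z up. It can be gripped across the 55 mm cup, above the brim, in any yaw.
- mug: The empty glass mug, loose, 350 g, 95 mm tall, outer radius 38 mm at the rim, with a loop handle at its own +y side; no filter on it at the start. It may stand left or right of the other mug. Origin: centre of its underside, on the counter; z up.
- mug_rim (a point): Centre of the empty mug's mouth at the height of the rim's top, 95 mm above the counter. The filter's underside belongs here: its brim is 7 mm larger in radius than the rim.
- lid (a joint): Angle of the coffee box's lid in rad: 0 closed, growing as it opens, stop at 1.9. 60 degrees is 1.047. It has no spring and almost no friction: gravity shuts it (lid about 0.35 to 0.7 kg; 1.5 to 3.5 N upward at the tab lifts it).
- lid_tab (a point): Grip point on the dark wooden tab that sticks out 60 mm from the middle of the lid's front edge, in the lid's plane; tab 22 mm wide (along the hinge), 10 mm thick. The point is at mid width and thickness, 40 mm out from the lid's edge, 205 mm from the hinge line, 105 mm above the counter when closed. Axes turn with the lid: x towards the hinge, y along it, z out of the lid's top face.
- lid_hinge (a point): Middle of the hinge line, at the back top edge of the box, 100 mm above the counter; its y axis is the hinge line, its x axis points away from the tab (axes turn with the lid). With the lid open by q the tab point is 205 mm times cos(q+0.024) in front of the hinge and 205 mm times sin(q+0.024) above it.
- caddy: The coffee box: fixed stainless open box, 160 mm deep (x), 170 mm wide (y), 100 mm tall, walls 4 mm, with a flat aluminium lid hinged along its back (own +x) top edge; the tab is at the front (own -x), towards the robot. Origin: centre of its underside; z up.
- mug2: The other glass mug, same size as the empty one, already carrying a closed filter: leave alone. Origin: centre of its underside.
- filter2: The closed filter (with cap, 58 mm tall) standing on the other mug: leave alone. Origin: centre of its brim's underside.
- can: Milk can, 75 mm in diameter, 80 mm tall, standing behind the mugs: leave alone. Origin: centre of its underside.
- jar: Amber glass jar with a cap, 70 mm in diameter, 110 mm tall, standing right of the coffee box: leave alone. Origin: centre of its underside.

How it is judged (in metres and radians):
On the way:
1. the open filter stands centred, flat and level on the empty mug, let go of, while the lid is still shut (horizontal distance between filter and mug_rim below 0.007 m and z of filter in the frame of mug_rim between -0.004 and 0.004 m and angle between each of filter, mug's own z axis and vertical below 0.06 rad and height (world z) of mug below 0.006 m and linear speed of filter below 0.03 m/s and contact force between each of the fingers, the arm and filter below 0.05 N and contact force between filter and mug above 0.2 N and value of joint lid below 0.1 rad), for 0.2 s.
At the end, for the whole second after the job is handed in: The filter stands on the empty mug, untouched: centred within 7 mm of the rim's centre, its underside within 4 mm of the rim, level within 3.4 degrees, the mug upright on the counter. The lid stands still between 55 and 65 degrees, carried by the robot (contact of more than 0.4 N) (horizontal distance between filter and mug_rim below 0.007 m and z of filter in the frame of mug_rim between -0.004 and 0.004 m and angle between each of filter, mug's own z axis and vertical below 0.06 rad and height (world z) of mug below 0.006 m and linear speed of filter below 0.03 m/s and contact force between each of the fingers, the arm and filter below 0.05 N and contact force between filter and mug above 0.2 N and value of joint lid between 0.96 and 1.134 rad and velocity of joint lid between -0.1 and 0.1 rad/s and contact force between any of the fingers, the arm and caddy above 0.4 N); the arm keeps its last pose, push and grip.
It fails at once if the other mug, its filter, the can or the jar is shifted by more than 30 mm or tipped (distance of any of mug2, filter2, can, jar from where it was at the start of the episode above 0.03 m or angle between any of mug2, filter2, can, jar's own z axis and vertical above 0.35 rad).
It fails at once if the open filter or the empty mug is tipped over (angle between filter's own z axis and vertical above 1 rad or angle between mug's own z axis and vertical above 0.6 rad).
It also fails if it takes over 61 s, if anything falls off the work surface, if the arm or the gripper's body presses on something with over 40 N, if the wrist force passes 120 N, or if a joint passes its speed limit or range.

### The arm

A 6-joint arm with a two-finger parallel gripper is mounted at the origin on the work surface. World frame = base frame: x ahead of the robot, y to its left, z up, the work surface at z = 0. Lengths are in mm, angles in rad, forces in N, time in s.
With the tool pointing down it reaches from about 350 to 875 mm from the base axis. Payload 4.2 kg.
Tool frame: the origin (TCP) lies at the very end of the fingers, on their centre line; the grasp point (between the pads) lies 19 mm behind it; z points along the fingers, y is the line along which they close (so a half turn about z gives the same grasp; the last joint's range is limited). The gripper opens to 85 mm and grips with 20 to 120 N. Pads are 22 mm wide; open, the fingers measure 114 mm over their backs; the gripper's body (76 mm by 85 mm) begins 54 mm behind the grasp point. The pads swing forward as they close: fully open they stand 13 mm farther back than shut.
Start: joints at [-0.902, 0.385, 0.008, 0, -1.194, -0.259], TCP at [249.029, -573.222, 231.312] pointing down, gripper open.
Joint ranges: [-3.14, 3.14], [-1.21, 2.06], [-1.07, 1.41], [-3.16, 2.05], [-2.99, -0.16], [-3.1, 3.1]. Speed limits (rad/s): [2.79, 2.79, 3.14, 3.14, 3.14, 3.14].

### API

Orientations are given as a unit quaternion [x, y, z, w].
In Python, from bench import read_state, get_image, camera_model, job_done gives the robot as it stands.
- The arm moves only by the shell command python3 -m handwheel 'ROWS'. ROWS is JSON, a list of rows, each a list of 7 numbers: the shift along the tool's x, y, z in m, then the turn, a rotation vector about the tool's x, y, z in rad, then the gripper's target within -1 to 1 (fully open at 1, half-way at 0, shut at -1). In form: [[dx, dy, dz, wx, wy, wz, jaw], ...]. A call has 1 to 10 rows; each row is the pose to reach, as a shift and turn from the pose commanded when the call began, along the tool's axes at that moment; what a row does not reach only later rows make up. A row lasts 1/8 s, in which the tool goes at most 62.5 mm and 10.7 degrees, less where a joint would pass 70% of its speed; a pose out of reach is approached as far as the arm can. A call with a gripper value outside its range is refused whole. The fingers move at their own pace and stop on an object; the grip force is fixed at half the most. Time passes only in rows, so rows that repeat a pose let the fingers close. It gives the time, the measured TCP pose, the force, the opening and the grip force at its end, in the units of the state.
- read_state(): the state, without advancing time (a new reading comes with each control period).
- get_image(name): name is "scene" or "top" or "wrist"; returns (picture, depth): 384x512x3 uint8, blue, green, red; 384x512 float32, mm along the optical axis (not along the pixel's ray), 0 where there is no reading.
- camera_model(name): a dict with "K" (3x3 intrinsics, pixels), "rvec" (rotation vector, rad) and "tvec" (3), from world to camera coordinates, as OpenCV has them; the wrist camera has in their place "hand_eye" (4x4, takes a point from camera to tool coordinates, whose origin is the TCP and whose axes are the flange's). Camera axes: x right, y down, z forward; pixel columns grow to the right and rows downward; lengths in mm; the calibration is good to about 2 mm. A picture is of the moment at which its call begins: read the wrist's pose just before it. camera_model takes no time and is no camera call.
- job_done(): hands the job in; it is judged then, once.
The state is a dict: "clock": time; "joints": joint angles; "joint_vel": joint speeds; "joint_efforts": joint torques, N m; "position": TCP position; "ee_rot": TCP orientation; "contact_force": force on the tool from outside, world axes, zero at the start; "wrist_torque": the same for the moment, N m; "gripper_width": finger opening in mm; "grasp_force": force on a finger pad.
Only numpy, scipy, OpenCV 4.12 (cv2) and the standard library are available. Lean on these libraries where they do the work, as an engineer would, in place of code of your own. Each camera call takes 0.05 s, during which the arm holds its last target. There are 200 camera calls.

## Working session

There is one attempt and no reset: what is moved stays moved. The work goes in short steps, Python scripts to look and compute and a shell command to move; the robot and the scene stay as the last step left them, time stands still between calls to the robot, and variables do not carry over. Pictures are saved under pics/ and viewed, at most 10 in all, crops included, and the job is handed in when it is done.

```bash
ls; mkdir -p pics; python3 - <<'E'
from bench import *
import cv2,numpy as np
s=read_state();print(s)
for n in("scene","top"):
    p,d=get_image(n);cv2.imwrite(f"pics/{n}0.png",p);np.savez(f"pics/{n}0.npz",p=p,d=d);print(n,camera_model(n))
print(camera_model("wrist"))
E
```

```text
pics
{'clock': 0.0, 'joints': array([-9.02417427e-01,  3.85565128e-01,  6.66155628e-03, -5.03594585e-04,
       -1.19400362e+00, -2.58589355e-01]), 'joint_vel': array([-0.00115266, -0.00090841,  0.00120006,  0.00043482,  0.00059424,
        0.00087228]), 'joint_efforts': array([-1.97499816e-03, -3.92285478e+01,  1.88401312e+01,  4.18624431e+00,
       -4.63342745e-03, -1.87911502e-05]), 'position': array([ 248.7989933 , -572.72310431,  230.22970933]), 'ee_rot': array([-2.03373065e-01,  9.79100724e-01,  1.04871314e-03, -2.62503827e-04]), 'contact_force': array([ 0.57886036, -0.41175752,  0.22201489]), 'wrist_torque': array([ 0.00804698, -0.0042941 , -0.03829556]), 'grasp_force': 0.0, 'gripper_width': 85.19070246134825}
scene {'K': array([[469.20477789,   0.        , 256.80007139],
       [  0.        , 469.20477789, 183.74462423],
       [  0.        ,   0.        ,   1.        ]]), 'rvec': array([ 1.67363084,  2.08460118, -0.69845752]), 'tvec': array([ 244.81900257, -390.48159177, 1614.14686809])}
top {'K': array([[477.74235478,   0.        , 250.89876756],
       [  0.        , 477.74235478, 190.53026743],
       [  0.        ,   0.        ,   1.        ]]), 'rvec': array([ 2.20320481, -2.1556488 ,  0.06336917]), 'tvec': array([-109.88533457,  592.39723613, 1225.48361346])}
{'K': array([[325.49531722,   0.        , 253.96590731],
       [  0.        , 325.49531722, 186.34813622],
       [  0.        ,   0.        ,   1.        ]]), 'hand_eye': array([[ 5.50576848e-04, -9.59728300e-01, -2.80929326e-01,
         7.12392304e+01],
       [ 9.99999691e-01,  3.70773354e-04,  6.93181448e-04,
         3.08077111e-01],
       [-5.61104744e-04, -2.80929621e-01,  9.59728208e-01,
        -1.42074255e+02],
       [ 0.00000000e+00,  0.00000000e+00,  0.00000000e+00,
         1.00000000e+00]])}
```

View pics/scene0.png

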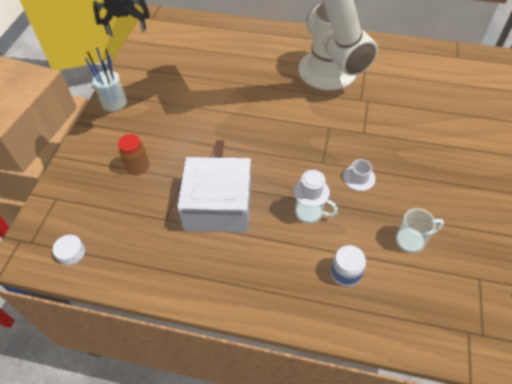

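View pics/top0.png

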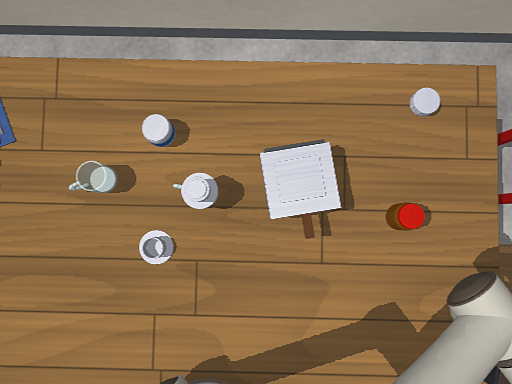

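The loose filter is at scene (360,175) / top (156,247). The empty mug is at scene (417,230) / top (95,178), with its handle to the left (+y). The tab is at scene (219,149) / top (309,226). mug2, the can and the box lie between them.

```bash
cat > h.py <<'E'
import numpy as np,cv2
from bench import *
from scipy.spatial.transform import Rotation as R
def cam(n,s=None):
    m=camera_model(n);K=m["K"]
    if n=="wrist":
        T=np.eye(4);T[:3,:3]=R.from_quat(s["ee_rot"]).as_matrix();T[:3,3]=s["position"]
        T=T@m["hand_eye"];return K,T[:3,:3],T[:3,3]   # cam->world
    M=cv2.Rodrigues(m["rvec"])[0];return K,M.T,-M.T@m["tvec"]
def ray(c,uv):
    d=c[1]@np.linalg.inv(c[0])@[uv[0],uv[1],1];return c[2],d/np.linalg.norm(d)
def plane(c,uv,z):
    o,d=ray(c,uv);return o+d*(z-o[2])/d[2]
def tri(rays):
    A=0;b=0
    for o,d in rays:
        P=np.eye(3)-np.outer(d,d);A=A+P;b=b+P@o
    x=np.linalg.solve(A,b);return x,[np.linalg.norm((np.eye(3)-np.outer(d,d))@(x-o)) for o,d in rays]
def proj(c,X): 
    p=c[0]@(c[1].T@(np.array(X)-c[2]));return p[:2]/p[2]
E
python3 - <<'E'
from h import *
np.set_printoptions(precision=1,suppress=True)
t,s=cam("top"),cam("scene")
for n,a,b in[("filter cup top",(154,247),(361,168)),("mug rim",(92,176),(421,221)),("tab",(309,226),(219,149)),("mug2",(200,190),(313,180)),("can top",(156,128),(350,258))]:
    print(n,*tri([ray(t,a),ray(s,b)]))
print(plane(t,(156,247),3),plane(s,(359,178),3))
big=np.vstack([np.hstack([cv2.resize(cv2.imread("pics/top0.png")[y:y+70,x:x+100],None,fx=4,fy=4,interpolation=2) for y,x in((210,110),(145,45))]),
np.hstack([cv2.resize(cv2.imread("pics/scene0.png")[y:y+70,x:x+100],None,fx=4,fy=4,interpolation=2) for y,x in((140,310),(195,370))])])
cv2.imwrite("pics/crop1.png",big)
E
```

```text
filter cup top [443.8 146.   46.6] [np.float64(0.6783194024955264), np.float64(0.678319402495538)]
mug rim [616.9 297.8  93.1] [np.float64(2.4246298169485447), np.float64(2.4246298169486047)]
tab [ 505.8 -240.   104.8] [np.float64(0.24775227029981375), np.float64(0.2477522702998701)]
mug2 [584.4  24.  140.9] [np.float64(2.5709103354518357), np.float64(2.570910335451863)]
can top [743.5 144.5  76.3] [np.float64(0.36807780744337415), np.float64(0.3680778074433449)]
[441.8 149.3   3. ] [445.2 148.2   3. ]
```

View pics/crop1.png

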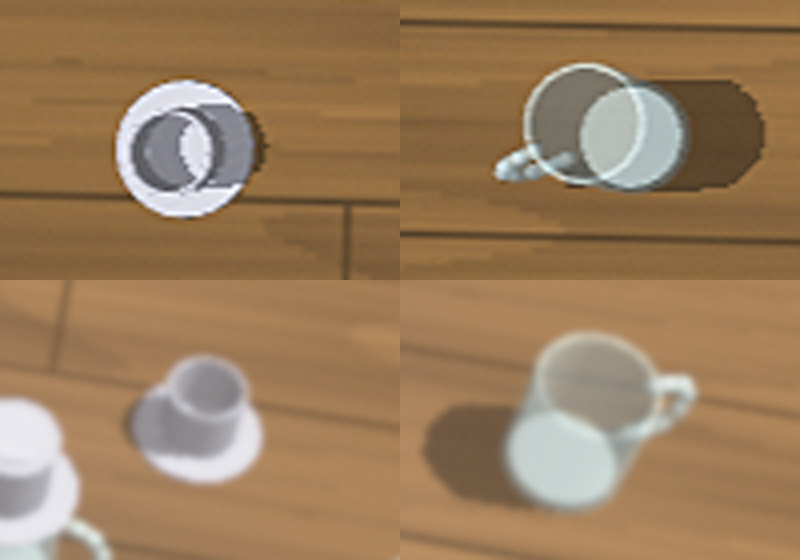

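```bash
python3 -m handwheel '[[-0.04,0.05,0,0,0,0.1,1],[-0.08,0.1,0,0,0,0.2,1],[-0.12,0.15,0,0,0,0.3,1],[-0.16,0.2,0,0,0,0.41,1],[-0.2,0.25,0,0,0,0.41,1],[-0.24,0.3,0,0,0,0.41,1],[-0.28,0.35,0,0,0,0.41,1],[-0.32,0.4,0,0,0,0.41,1],[-0.36,0.45,0,0,0,0.41,1],[-0.36,0.45,0,0,0,0.41,1]]'
```

```text
clock: 1.35
position: [400.3, -14.1, 231.2]
ee_rot: [-0.003, 1.0, 0.0, 0.0]
contact_force: [-0.4, -0.1, -0.5]
gripper_width: 85.5
grasp_force: 0.0
```

```bash
python3 -m handwheel '[[-0.015,0.05,0.015,0,0,0,1],[-0.03,0.1,0.03,0,0,0,1],[-0.044,0.15,0.04,0,0,0,1],[-0.044,0.16,0.05,0,0,0,1],[-0.044,0.16,0.05,0,0,0,1]]'
cat > filt.py <<'E'
from h import *
import sys
s=read_state();p,d=get_image("wrist");cv2.imwrite(f"pics/{sys.argv[1]}.png",p);c=cam("wrist",s)
np.savez(f"pics/{sys.argv[1]}.npz",p=p,d=d,pos=s["position"],q=s["ee_rot"])
print(s["position"],s["ee_rot"],s["contact_force"])
print("expected cup top px",proj(c,[443.8,146,48]))
E
python3 filt.py w1
```

```text
clock: 1.98
position: [443.0, 142.1, 180.1]
ee_rot: [0.0, 1.0, -0.001, -0.002]
contact_force: [-0.3, -0.5, -0.2]
gripper_width: 85.5
grasp_force: 0.0
[443.02254717 142.10825792 180.08428948] [ 1.44404232e-04  9.99998339e-01 -9.60302077e-04 -1.54210177e-03] [-0.29586439 -0.5000144  -0.16864953]
expected cup top px [258.12144535 177.94822576]
```

View pics/w1.png

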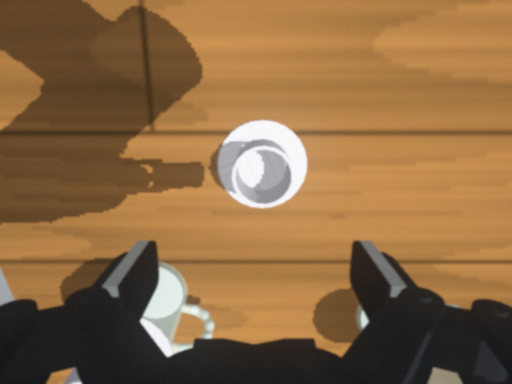

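The wrist view shows the filter with its brim centre near (263,164) and its cup mouth near (261,176). Next I fit both.

```bash
cat > fit.py <<'E'
from h import *
import sys
f=np.load(f"pics/{sys.argv[1]}.npz");p,d=f["p"],f["d"];c=cam("wrist",dict(position=f["pos"],ee_rot=f["q"]))
hsv=cv2.cvtColor(p,cv2.COLOR_BGR2HSV);m=((hsv[...,1]<60)&(hsv[...,2]>90)).astype(np.uint8);m[:100]=0;m[225:]=0;m[:,:200]=0;m[:,330:]=0
k=max(cv2.findContours(m,0,1)[0],key=cv2.contourArea);e=cv2.fitEllipse(cv2.convexHull(k));print("brim",e,plane(c,e[0],3))
x,y,w,h=cv2.boundingRect(k);dd=d[y:y+h,x:x+w]
# depth to points: cup rim = highest points
v,u=np.nonzero(d[110:215,210:315]);v+=110;u+=210
X=(np.linalg.inv(c[0])@np.c_[u,v,np.ones(len(u))].T)*d[v,u];X=(c[1]@X).T+c[2]
t=X[X[:,2]>44];print("rim pts",len(t),"z",np.percentile(t[:,2],[50,95]) if len(t) else 0)
if len(t):print("cup centre",cv2.minEnclosingCircle(t[:,:2].astype(np.float32)))
b=X[(X[:,2]>-2)&(X[:,2]<8)];print("low z med",np.median(b[:,2]))
E
python3 fit.py w1
```

```text
brim ((261.76025390625, 163.5216064453125), (88.36615753173828, 90.09954071044922), 80.90989685058594) [440.6373747  150.11731728   3.        ]
rim pts 767 z [49.10493352 50.41547907]
cup centre ((442.6018371582031, 149.6761016845703), 27.429824829101562)
low z med 0.6361602180112982
```

```bash
python3 -m handwheel '[[0.001,0.004,0.04,0,0,0,1],[0.001,0.004,0.08,0,0,0,1],[0.001,0.004,0.1,0,0,0,1],[0.001,0.004,0.1,0,0,0,1],[0.001,0.004,0.1,0,0,0,1]]'; python3 -c "
from bench import *
print(read_state())"
```

```text
clock: 2.65
position: [443.7, 146.6, 82.6]
ee_rot: [0.001, 1.0, 0.001, 0.001]
contact_force: [0.6, -0.4, 0.1]
gripper_width: 85.4
grasp_force: 0.0
{'clock': 2.65, 'joints': array([ 6.68309939e-01,  2.95408078e-01, -5.68592911e-01,  4.75408075e-04,
       -7.04448459e-01, -2.24058076e+00]), 'joint_vel': array([ 0.00811813, -0.00718948,  0.0081551 , -0.00230378,  0.00412649,
       -0.00010919]), 'joint_efforts': array([-7.36843748e-02, -2.83302122e+01,  1.28343764e+01,  2.86220156e+00,
       -1.74798374e-02,  1.41469707e-03]), 'position': array([443.7407948 , 146.61912221,  82.62413583]), 'ee_rot': array([5.56306489e-04, 9.99999145e-01, 6.06893352e-04, 1.01607280e-03]), 'contact_force': array([ 0.56458691, -0.38913112,  0.07542402]), 'wrist_torque': array([ 0.02033039, -0.05596839,  0.00454538]), 'grasp_force': 0.0, 'gripper_width': 85.43833710538429}
```

```bash
python3 -m handwheel '[[0.001,0.003,0.04,0,0,0,1],[0.001,0.003,0.066,0,0,0,1],[0.001,0.003,0.066,0,0,0,1],[0.001,0.003,0.066,0,0,0,1],[0.001,0.003,0.066,0,0,0,-1],[0.001,0.003,0.066,0,0,0,-1],[0.001,0.003,0.066,0,0,0,-1],[0.001,0.003,0.066,0,0,0,-1],[0.001,0.003,0.066,0,0,0,-1],[0.001,0.003,0.066,0,0,0,-1]]'
```

```text
clock: 3.9
position: [442.7, 150.4, 16.9]
ee_rot: [-0.0, 1.0, 0.001, 0.001]
contact_force: [-1.9, -0.4, 9.4]
gripper_width: 54.3
grasp_force: 62.0
```

```bash
python3 -m handwheel '[[0,0,-0.02,0,0,0,-1],[0,0,-0.07,0,0,0,-1],[0,0,-0.12,0,0,0,-1],[-0.02,0.01,-0.17,0,0,0,-1],[-0.06,0.04,-0.183,0,0,0,-1],[-0.11,0.06,-0.183,0,0,0,-1],[-0.16,0.08,-0.183,0,0,0,-1],[-0.2,0.11,-0.183,0,0,0,-1],[-0.208,0.11,-0.183,0,0,0,-1],[-0.208,0.11,-0.183,0,0,0,-1]]'; python3 filt.py m1;python3 -m handwheel '[[-0.015,0.02,0,0,0,0,-1],[-0.03,0.038,0,0,0,0,-1],[-0.03,0.038,0,0,0,0,-1],[-0.03,0.038,0,0,0,0,-1]]'; python3 filt.py m2; python3 -c "
import cv2,numpy as np
cv2.imwrite('pics/m12.png',cv2.resize(np.hstack([cv2.imread('pics/m1.png'),cv2.imread('pics/m2.png')]),(800,300)))"
```

```text
clock: 5.15
position: [649.5, 259.5, 197.4]
ee_rot: [0.0, 1.0, -0.0, -0.001]
contact_force: [-1.1, -0.4, -1.4]
gripper_width: 54.2
grasp_force: 63.6
[649.54842575 259.4762316  197.39141014] [ 3.31904610e-04  9.99999416e-01 -4.12250471e-04 -9.42098171e-04] [-1.11444703 -0.35145845 -1.44620452]
expected cup top px [101.08167825 -96.34554777]
clock: 5.7
position: [679.0, 297.2, 198.9]
ee_rot: [0.0, 1.0, -0.0, -0.0]
contact_force: [-0.3, 0.4, -1.4]
gripper_width: 54.1
grasp_force: 63.6
[678.99780837 297.19802833 198.90201965] [ 9.42789371e-05  9.99999972e-01 -5.42890298e-05 -2.11131547e-04] [-0.31745283  0.44553998 -1.38153473]
expected cup top px [  44.1695991  -145.00005444]
```

View pics/m12.png

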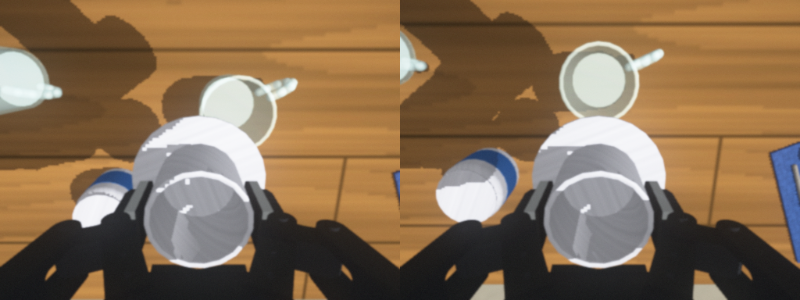

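Both views show the empty mug's mouth clear of the held filter: about (305,142) in m1 and (253,101) in m2. The filter is held upright, with its cup mouth near (256,280).

```bash
cat > mug.py <<'E'
from h import *
np.set_printoptions(precision=1,suppress=True)
def load(n):
    f=np.load(f"pics/{n}.npz");return f["p"],f["d"],cam("wrist",dict(position=f["pos"],ee_rot=f["q"])),f["pos"]
R_=[]
for n,box in(("m1",(85,190,240,362)),("m2",(40,160,195,310))):
    p,d,c,pos=load(n);hsv=cv2.cvtColor(p,cv2.COLOR_BGR2HSV);m=np.zeros(d.shape,np.uint8);a,b,x,y=box
    m[a:b,x:y]=(hsv[a:b,x:y,1]<75)&(hsv[a:b,x:y,2]>100)
    m=cv2.morphologyEx(m,cv2.MORPH_CLOSE,np.ones((5,5)))
    m=cv2.morphologyEx(m,cv2.MORPH_OPEN,cv2.getStructuringElement(2,(23,23)))
    if n=="m2":
        k=max(cv2.findContours(m,0,1)[0],key=cv2.contourArea);e=cv2.fitEllipse(cv2.convexHull(k));print(n,e,plane(c,e[0],95));
        vis=p.copy();cv2.ellipse(vis,e,(0,0,255),1)
    # depth points near rim height
    v,u=np.nonzero(d[a:b,x:y]);v+=a;u+=x
    X=(np.linalg.inv(c[0])@np.c_[u,v,np.ones(len(u))].T)*d[v,u];X=(c[1]@X).T+c[2]
    t=X[(X[:,2]>88)&(X[:,2]<102)];print(n,"rim pts",len(t),np.percentile(t[:,2],[5,50,95]) if len(t) else "")
    if len(t)>20:
        t=t[np.hypot(*(t[:,:2]-np.median(t[:,:2],0)).T)<55]
        A=np.c_[2*t[:,:2],np.ones(len(t))];o=np.linalg.lstsq(A,(t[:,:2]**2).sum(1),rcond=None)[0];print("circle",o[:2],np.sqrt(o[2]+o[:2]@o[:2]),"range",t.min(0),t.max(0))
    # held filter
    v,u=np.nonzero(d[140:350,160:350]>0);v+=140;u+=160
    X=(np.linalg.inv(c[0])@np.c_[u,v,np.ones(len(u))].T)*d[v,u];X=(c[1]@X).T+c[2]-pos
    t=X[(X[:,2]>26)&(X[:,2]<40)&(np.abs(X[:,1])<30)&(np.abs(X[:,0])<32)]
    print("cup rim rel TCP",len(t),np.median(t[:,2]),cv2.minEnclosingCircle(t[:,:2].astype(np.float32)))
    t=X[(X[:,2]>-22)&(X[:,2]<-8)&(X[:,0]<-28)&(np.abs(X[:,1])<46)]
    P=np.linalg.lstsq(np.c_[t[:,:2],np.ones(len(t))],t[:,2],rcond=None)[0];print("brim",len(t),"min x",t[:,0].min(),"y",t[:,1].min(),t[:,1].max(),"plane",P[:2]*100,"e-2; z",np.median(t[:,2]))
cv2.imwrite("pics/m2e.png",vis[20:200,160:350])
E
python3 mug.py
```

```text
m1 rim pts 1258 [89.7 94.2 95.4]
circle [618.6 297.4] 35.38418018402932 range [581.4 262.9  88. ] [650.2 335.5  96.3]
cup rim rel TCP 5886 31.85402196804867 ((-2.7688231468200684, 0.00015269422146957368), 31.084672927856445)
brim 3268 min x -44.87913706299139 y -33.79738602060917 34.63250122107161 plane [ 0.8 -0.2] e-2; z -14.509786527424808
m2 ((255.14857482910156, 106.6507568359375), (104.53402709960938, 110.90811920166016), 13.300884246826172) [618.5 298.5  95. ]
m2 rim pts 1674 [89.8 94.2 95.5]
circle [619.  297.6] 35.360993368955185 range [581.6 260.6  88. ] [651.5 335.4  96.8]
cup rim rel TCP 5859 31.859976942108432 ((-3.1070644855499268, 0.0026594349183142185), 31.127225875854492)
brim 3270 min x -44.91021392822154 y -34.007906176480674 34.34964490879389 plane [ 0.6 -0. ] e-2; z -14.561547018565875
```

View pics/m2e.png

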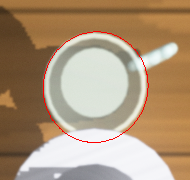

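```bash
cat > mug2.py <<'E'
from h import *
np.set_printoptions(precision=1,suppress=True)
rays=[]
for n,box,vmax in(("m1",(85,190,240,362),140),("m2",(40,160,195,310),142)):
    f=np.load(f"pics/{n}.npz");p,d=f["p"],f["d"];c=cam("wrist",dict(position=f["pos"],ee_rot=f["q"]))
    hsv=cv2.cvtColor(p,cv2.COLOR_BGR2HSV);m=np.zeros(d.shape,np.uint8);a,b,x,y=box
    m[a:b,x:y]=(hsv[a:b,x:y,1]<75)&(hsv[a:b,x:y,2]>100)
    m=cv2.morphologyEx(m,cv2.MORPH_CLOSE,np.ones((5,5)));m=cv2.morphologyEx(m,cv2.MORPH_OPEN,cv2.getStructuringElement(2,(23,23)))
    k=max(cv2.findContours(m,0,1)[0],key=cv2.contourArea)
    h=cv2.convexHull(k)[:,0,:];full=np.zeros_like(m);cv2.fillPoly(full,[h],1)
    k=max(cv2.findContours(full,0,1)[0],key=cv2.contourArea)[:,0,:];k=k[k[:,1]<vmax]
    X=np.array([plane(c,q,95) for q in k])[:,:2]
    for it in range(3):
        o=np.linalg.lstsq(np.c_[2*X,np.ones(len(X))],(X**2).sum(1),rcond=None)[0];r=np.sqrt(o[2]+o[:2]@o[:2]);e=np.hypot(*(X-o[:2]).T)-r
        X=X[np.abs(e)<max(1,1.5*e.std())]
    print(n,o[:2],r,e.std(),len(X));rays.append(ray(c,proj(c,[*o[:2],95])))
print(tri(rays))
E
python3 mug2.py
```

```text
m1 [624.2 297.5] 44.44283212001733 1.2897762922012685 114
m2 [619.1 297.9] 37.824048496873594 0.30158060765973355 198
(array([619.9, 296.5, 110.3]), [np.float64(1.9910848838538533), np.float64(1.9910848838540471)])
```

```bash
python3 -m handwheel '[[0.03,0,0,0,0,0,-1],[0.06,0,0,0,0,0,-1],[0.06,0,0.03,0,0,0,-1],[0.06,0,0.06,0,0,0,-1],[0.06,0,0.08,0,0,0,-1],[0.06,0,0.08,0,0,0,-1],[0.06,0,0.08,0,0,0,-1],[0.06,0,0.08,0,0,0,-1]]'
```

```text
clock: 6.75
position: [620.6, 298.2, 120.0]
ee_rot: [0.0, 1.0, 0.001, 0.001]
contact_force: [-0.5, -0.0, -1.4]
gripper_width: 54.3
grasp_force: 63.6
```

```bash
python3 -m handwheel '[[0.0013,0,0.003,0,0,0,-1],[0.0013,0,0.005,0,0,0,-1],[0.0013,0,0.006,0,0,0,-1],[0.0013,0,0.006,0,0,0,-1]]'
```

```text
clock: 7.25
position: [618.7, 297.9, 112.2]
ee_rot: [0.0, 1.0, -0.0, -0.0]
contact_force: [0.0, -0.0, -1.3]
gripper_width: 54.5
grasp_force: 63.6
```

```bash
python3 -m handwheel '[[0,0,0.001,0,0,0,-1],[0,0,0.0015,0,0,0,-1],[0,0,0.0015,0,0,0,-1]]'
```

```text
clock: 7.62
position: [618.9, 298.0, 112.1]
ee_rot: [-0.0, 1.0, 0.0, 0.001]
contact_force: [-3.2, -0.9, 5.7]
gripper_width: 54.2
grasp_force: 64.2
```

```bash
python3 -m handwheel '[[0,0,-0.0005,0,0,0,0.6],[0,0,-0.0005,0,0,0,1],[0,0,-0.0005,0,0,0,1],[0,0,-0.0005,0,0,0,1],[0,0,-0.0005,0,0,0,1],[0,0,-0.03,0,0,0,1],[0,0,-0.07,0,0,0,1],[0.01,0,-0.1,0,0,0,1],[-0.04,0,-0.1,0,0,0,1],[-0.06,0,-0.1,0,0,0,1]]'; python3 -m handwheel '[[0,0,0,0,0,0,1],[0,0,0,0,0,0,1]]'; python3 filt.py p1
python3 - <<'E'
from h import *
np.set_printoptions(precision=1,suppress=True)
f=np.load("pics/p1.npz");p,d=f["p"],f["d"];c=cam("wrist",dict(position=f["pos"],ee_rot=f["q"]))
v,u=np.nonzero(d);X=(np.linalg.inv(c[0])@np.c_[u,v,np.ones(len(u))].T)*d[v,u];X=(c[1]@X).T+c[2]
X=X[np.hypot(X[:,0]-619,X[:,1]-298)<60]
t=X[(X[:,2]>140)&(X[:,2]<150)];print(len(t),np.median(t[:,2]),cv2.minEnclosingCircle(t[:,:2].astype(np.float32)))
t=X[(X[:,2]>92)&(X[:,2]<104)&(np.hypot(X[:,0]-619,X[:,1]-298)>29)];print(len(t),np.median(t[:,2]),cv2.minEnclosingCircle(t[:,:2].astype(np.float32)),np.linalg.lstsq(np.c_[t[:,:2],np.ones(len(t))],t[:,2],rcond=None)[0][:2])
E
```

```text
clock: 8.88
position: [680.2, 297.8, 211.1]
ee_rot: [0.0, 1.0, 0.0, 0.001]
contact_force: [0.2, -0.6, -0.9]
gripper_width: 85.5
grasp_force: 0.0
clock: 9.12
position: [678.1, 297.8, 210.6]
ee_rot: [0.0, 1.0, -0.0, -0.0]
contact_force: [0.3, 0.1, 0.1]
gripper_width: 85.3
grasp_force: 0.0
[678.12198484 297.84687624 210.56750752] [ 3.17819325e-05  9.99999917e-01 -1.65398743e-04 -3.72059624e-04] [0.30927681 0.13488567 0.09646928]
expected cup top px [  53.21785687 -132.68722453]
1415 144.3066628653743 ((619.3336791992188, 298.2134094238281), 27.532480239868164)
4962 97.53542212167444 ((619.330322265625, 298.16839599609375), 44.98892593383789) [-0.  0.]
```

View pics/p1.png

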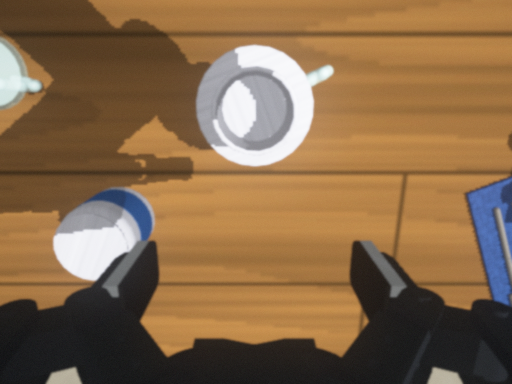

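The filter sits level and centred at (619.3, 298.2), and the gripper is clear of it. Next is a look at the tab.

```bash
python3 -m handwheel '[[0.01,-0.04,-0.02,0,0,0,1],[0.03,-0.09,-0.03,0,0,0,1],[0.05,-0.145,-0.03,0,0,0,1],[0.07,-0.2,-0.03,0,0,0,1],[0.09,-0.255,-0.03,0,0,-0.03,1],[0.11,-0.31,-0.03,0,0,-0.07,1],[0.13,-0.365,-0.03,0,0,-0.11,1],[0.15,-0.42,-0.03,0,0,-0.14,1],[0.165,-0.475,-0.02,0,0,-0.14,1],[0.178,-0.53,-0.02,0,0,-0.14,1]]';python3 -m handwheel '[[0,0,0,0,0,0,1],[0,0,0,0,0,0,1],[0,0,0,0,0,0,1]]'; python3 filt.py t1;python3 -c "
from bench import *
print(read_state()['joints'])"
```

```text
clock: 10.42
position: [498.9, -233.0, 231.0]
ee_rot: [-0.07, 0.998, 0.0, 0.0]
contact_force: [0.6, 0.3, 1.1]
gripper_width: 85.5
grasp_force: 0.0
clock: 10.8
position: [500.9, -230.9, 231.1]
ee_rot: [-0.071, 0.997, -0.0, 0.0]
contact_force: [-0.5, -0.9, 0.5]
gripper_width: 85.7
grasp_force: 0.0
[ 500.86790356 -230.86560345  231.14395037] [-7.08163494e-02  9.97489319e-01 -4.80994975e-06  3.21495101e-04] [-0.48778555 -0.90242054  0.45149055]
expected cup top px [627.74538551 160.87093581]
[-1.37880927e-01  2.59990672e-01 -1.74872748e-01 -7.41716707e-05
 -1.13538137e+00 -1.29089400e+00]
```

View pics/t1.png

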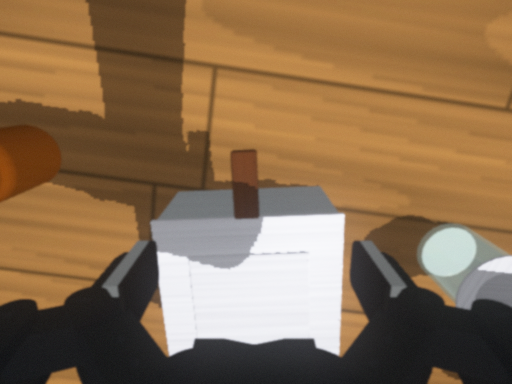

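The tab runs from (244,150) at its tip to (246,218) at the lid edge. The lid's front corners are at (153,221) and (344,213).

```bash
python3 - <<'E'
from h import *
np.set_printoptions(precision=1,suppress=True)
f=np.load("pics/t1.npz");p,d=f["p"],f["d"];c=cam("wrist",dict(position=f["pos"],ee_rot=f["q"]))
hsv=cv2.cvtColor(p,cv2.COLOR_BGR2HSV);m=np.zeros(d.shape,np.uint8)
v,u=np.nonzero(d);X=(np.linalg.inv(c[0])@np.c_[u,v,np.ones(len(u))].T)*d[v,u];X=(c[1]@X).T+c[2]
s=(X[:,2]>100)&(X[:,2]<118)&(u>220)&(u<275)&(v>140)&(v<216);m[v[s],u[s]]=1
m=cv2.morphologyEx(m,cv2.MORPH_OPEN,np.ones((3,3)));k=max(cv2.findContours(m,0,1)[0],key=cv2.contourArea)
T=X[s];print("n",s.sum(),"z",np.percentile(T[:,2],[5,50,95]))
bx=cv2.boxPoints(cv2.minAreaRect(T[:,:2].astype(np.float32)));print("box",bx,cv2.minAreaRect(T[:,:2].astype(np.float32)))
tip=(244.5,150);print("tip",plane(c,tip,110),"base",plane(c,(246,218),110),"corners",plane(c,(153,221),106),plane(c,(344,213),106))
e=plane(c,(344,213),106)-plane(c,(153,221),106);print("edge len",np.linalg.norm(e),"yaw deg",np.degrees(np.arctan2(-e[0],e[1])))
# lid plane via depth
L=(u>180)&(u<330)&(v>225)&(v<330);Y=X[L];Y=Y[np.abs(Y[:,2]-105)<15];print("lid z",np.median(Y[:,2]))
# scene/top cross-check
print(tri([ray(cam("top"),(309,226)),ray(c,(245,173))]))
E
```

```text
n 1709 z [107.8 109.3 110.5]
box [[ 473.4 -218.9]
 [ 480.  -254.1]
 [ 539.5 -242.9]
 [ 532.9 -207.7]] ((506.4484558105469, -230.9044952392578), (60.51627731323242, 35.796722412109375), 10.616969108581543)
tip [ 477.  -241.6  110. ] base [ 535.8 -232.3  110. ] corners [ 551.8 -313.1  106. ] [ 520.6 -147.8  106. ]
edge len 168.22180679125282 yaw deg 10.712537868971939
lid z 107.73475875240445
(array([ 504.8, -240.6,   79.8]), [np.float64(2.5353392016941867), np.float64(2.5353392016941245)])
```

```bash
python3 -m handwheel '[[0.02,-0.002,0.01,-0.003,-0.14,-0.008,1],[0.04,-0.004,0.02,-0.006,-0.3,-0.016,1],[0.044,-0.008,0.03,-0.009,-0.45,-0.024,1],[0.044,-0.008,0.05,-0.011,-0.6,-0.03,1],[0.044,-0.008,0.07,-0.013,-0.698,-0.036,1],[0.044,-0.008,0.079,-0.013,-0.698,-0.036,1],[0.044,-0.008,0.079,-0.013,-0.698,-0.036,1],[0.044,-0.008,0.079,-0.013,-0.698,-0.036,1]]';python3 -c "
from h import *
s=read_state();print(s['joints']);print(R.from_quat(s['ee_rot']).as_matrix().round(3))"
```

```text
clock: 11.85
position: [458.8, -245.8, 152.5]
ee_rot: [-0.084, 0.936, 0.03, 0.341]
contact_force: [0.6, 0.4, 0.0]
gripper_width: 84.8
grasp_force: 0.0
[-0.53112435  0.16677692 -0.42942559 -0.86077946 -0.58457387 -0.2176473 ]
[[-0.754 -0.178  0.633]
 [-0.137  0.984  0.114]
 [-0.643 -0.001 -0.766]]
```

```bash
python3 -m handwheel '[[0,0.001,0.03,0,0,0,1],[0,0.001,0.06,0,0,0,1],[0,0.001,0.08,0,0,0,1],[0,0.001,0.08,0,0,0,1],[0,0.001,0.08,0,0,0,1]]';python3 filt.py g1
```

```text
clock: 12.48
position: [508.8, -235.8, 91.5]
ee_rot: [-0.084, 0.936, 0.03, 0.341]
contact_force: [-0.3, -0.6, 0.1]
gripper_width: 85.3
grasp_force: 0.0
[ 508.84600897 -235.84618992   91.51105262] [-0.08408     0.935801    0.02995364  0.34104226] [-0.33432131 -0.56546271  0.0898077 ]
expected cup top px [938.792455   177.81311976]
```

View pics/g1.png

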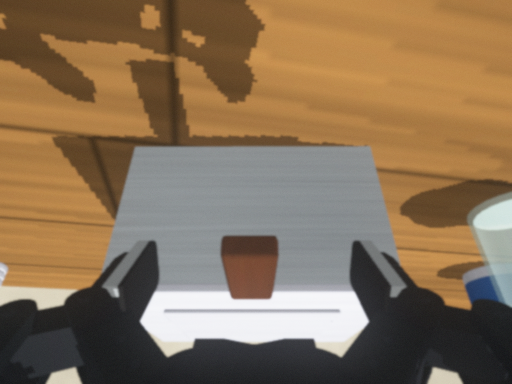

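The tab sits between the open fingers at about (250,265), roughly 1.5 mm left of centre. I shift by that and close.

```bash
python3 -m handwheel '[[0,-0.0015,0,0,0,0,1],[0,-0.0015,0,0,0,0,0],[0,-0.0015,0,0,0,0,-1],[0,-0.0015,0,0,0,0,-1],[0,-0.0015,0,0,0,0,-1],[0,-0.0015,0,0,0,0,-1],[0,-0.0015,0,0,0,0,-1],[0,-0.0015,0,0,0,0,-1],[0,-0.0015,0,0,0,0,-1],[0,-0.0015,0,0,0,0,-1]]'
```

```text
clock: 13.78
position: [508.7, -237.7, 90.6]
ee_rot: [-0.083, 0.936, 0.03, 0.341]
contact_force: [-3.8, -1.9, 4.4]
gripper_width: 20.9
grasp_force: 59.2
```

```bash
cat > arc.py <<'E'
from h import *
import sys
np.set_printoptions(precision=4,suppress=True)
H=np.array([698.7,-201.1,100.]);h=np.array([-.179,.984,0])
s=read_state();P=s["position"];M=R.from_quat(s["ee_rot"]).as_matrix()
for q in map(float,sys.argv[1:]):
    Q=R.from_rotvec(h/np.linalg.norm(h)*q);r=Q.apply(P-H)+H-P
    print(q,(M.T@r)/1000,M.T@h*q)
E
python3 arc.py .06 .12 .18 .24 .3 .36 .42 .48 .54 .6
```

```text
0.06 [-0.0073 -0.     -0.009 ] [ 0.0001  0.06   -0.0001]
0.12 [-0.0151 -0.     -0.0176] [ 0.0002  0.12   -0.0002]
0.18 [-0.0235 -0.     -0.0257] [ 0.0003  0.18   -0.0004]
0.24 [-0.0323 -0.     -0.0333] [ 0.0004  0.24   -0.0005]
0.3 [-0.0415 -0.     -0.0403] [ 0.0005  0.3    -0.0006]
0.36 [-0.0512 -0.     -0.0468] [ 0.0006  0.3601 -0.0007]
0.42 [-0.0612 -0.     -0.0527] [ 0.0007  0.4201 -0.0009]
0.48 [-0.0715 -0.     -0.058 ] [ 0.0008  0.4801 -0.001 ]
0.54 [-0.0822  0.     -0.0626] [ 0.0009  0.5401 -0.0011]
0.6 [-0.0931  0.     -0.0666] [ 0.001   0.6001 -0.0012]
```

```bash
python3 -m handwheel '[[-0.0073,0,-0.009,0,0.06,0,-1],[-0.0151,0,-0.0176,0,0.12,0,-1],[-0.0235,0,-0.0257,0,0.18,0,-1],[-0.0323,0,-0.0333,0,0.24,0,-1],[-0.0415,0,-0.0403,0,0.3,0,-1],[-0.0512,0,-0.0468,0,0.36,0,-1],[-0.0612,0,-0.0527,0,0.42,0,-1],[-0.0715,0,-0.058,0,0.48,0,-1],[-0.0822,0,-0.0626,0,0.54,0,-1],[-0.0931,0,-0.0666,0,0.6,0,-1]]'; python3 arc.py 0.06 0.12 0.18 .24 .3 .36 .4 .447
```

```text
clock: 15.02
position: [536.3, -232.5, 201.3]
ee_rot: [-0.088, 0.995, 0.004, 0.047]
contact_force: [-0.8, -3.0, 0.8]
gripper_width: 20.7
grasp_force: 61.2
0.06 [-0.0073  0.     -0.0091] [0.0002 0.06   0.    ]
0.12 [-0.0151  0.     -0.0177] [0.0004 0.12   0.    ]
0.18 [-0.0233  0.0001 -0.0259] [0.0005 0.18   0.    ]
0.24 [-0.0321  0.0001 -0.0335] [0.0007 0.24   0.0001]
0.3 [-0.0413  0.0001 -0.0407] [0.0009 0.3    0.0001]
0.36 [-0.051   0.0002 -0.0472] [0.0011 0.3601 0.0001]
0.4 [-0.0576  0.0002 -0.0512] [0.0012 0.4001 0.0001]
0.447 [-0.0656  0.0002 -0.0556] [0.0014 0.4471 0.0001]
```

```bash
python3 -m handwheel '[[-0.0073,0,-0.0091,0,0.06,0,-1],[-0.0151,0,-0.0177,0,0.12,0,-1],[-0.0233,0,-0.0259,0,0.18,0,-1],[-0.0321,0,-0.0335,0,0.24,0,-1],[-0.0413,0,-0.0407,0,0.3,0,-1],[-0.051,0,-0.0472,0,0.36,0,-1],[-0.0576,0,-0.0512,0,0.4,0,-1],[-0.0656,0,-0.0556,0,0.447,0,-1],[-0.0656,0,-0.0556,0,0.447,0,-1],[-0.0656,0,-0.0556,0,0.447,0,-1]]'; python3 - <<'E'
from h import *
s=read_state();M=R.from_quat(s["ee_rot"]).as_matrix();G=s["position"]-19*M[:,2];v=np.array([698.7,-201.1,100])-G
f=v@[.984,.179,0];print("G",G,"r",np.hypot(f,-v[2]),"q deg",np.degrees(np.arctan2(-v[2],f)-.024))
p,d=get_image("scene");p2,d2=get_image("top")
c=cam("scene")
v_,u=np.nonzero(d);X=(np.linalg.inv(c[0])@np.c_[u,v_,np.ones(len(u))].T)*d[v_,u];X=(c[1]@X).T+c[2]
x=(X-[698.7,-201.1,100])@np.array([[.984,.179,0],[-.179,.984,0],[0,0,1]]).T
s=(x[:,0]>-110)&(x[:,0]<5)&(np.abs(x[:,1])<80)&(x[:,2]>10)&(x[:,2]<190)&(x[:,2]>-1.2*x[:,0])
P=x[s];k=np.polyfit(P[:,2],P[:,0],1);print(len(P),"lid angle deg",np.degrees(np.arctan2(1,-k[0])))
cv2.imwrite("pics/end.png",np.hstack([p[60:360,60:460],p2[60:360,20:420]]))
E
```

```text
clock: 16.27
position: [595.6, -221.5, 263.2]
ee_rot: [-0.087, 0.981, -0.015, -0.174]
contact_force: [-2.9, 0.4, 2.6]
gripper_width: 20.7
grasp_force: 61.5
G [ 602.00359682 -220.36967952  281.04787954] r 206.15529453712784 q deg 60.05222472689522
4328 lid angle deg 60.03551430838852
```

View pics/end.png

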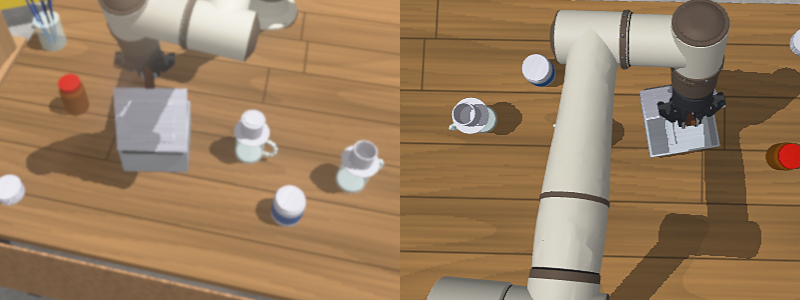

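The lid is at 60° by both the hinge geometry and the scene depth, and the gripper is holding the tab. The filter sits on the empty mug, and the other mug, can and jar are where they were.

```bash
python3 -m handwheel '[[0,0,0,0,0,0,-1],[0,0,0,0,0,0,-1],[0,0,0,0,0,0,-1]]'; python3 -c "
from bench import *
print(job_done())"
```

```text
clock: 16.75
position: [595.5, -221.6, 263.1]
ee_rot: [-0.087, 0.981, -0.015, -0.173]
contact_force: [-2.6, 2.7, 2.2]
gripper_width: 21.0
grasp_force: 61.5
the job is handed in; nothing more can be done
None
```

The job is handed in at 16.75 s, verdict not shown: the filter stands level on the empty mug, about 0.5 mm off centre by my measurements, and the gripper is holding the lid open at 60°.

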